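Mount the lens carrier on the viewing rail

ROBOT

A 6-joint arm with a two-finger parallel gripper is mounted at the origin on the work surface. World frame = base frame: x ahead of the robot, y to its left, z up, the work surface at z = 0. Lengths are in mm, angles in rad, forces in N, time in s.
With the tool pointing down it reaches from about 275 to 825 mm from the base axis. Payload 5.2 kg.
Tool frame: the origin (TCP) lies at the very end of the fingers, on their centre line; the grasp point (between the pads) lies 19 mm behind it; z points along the fingers, y is the direction in which the jaws open and shut (so a half turn about z gives the same grasp; the last joint's range is limited). The gripper opens to 93 mm and grips with 3 to 60 N. Pads are 15 mm wide; open, the fingers measure 128 mm over their backs; the gripper's body (75 mm by 188 mm) begins 65 mm behind the grasp point.
Start: joints at [-1.499, 0.259, 1.535, -0, 1.348, -0.203], TCP at [149.266, -529.362, 218.653] pointing down, gripper open.
Joint ranges: [-3.14, 3.14], [-0.91, 2.08], [0.19, 2.58], [-1.22, 4.36], [0.22, 2.71], [-3.12, 3.12]. Speed limits (rad/s): [2.57, 2.57, 3.14, 3.14, 3.14, 3.14].

INTERFACE

Orientations are given as [roll, pitch, yaw] about the fixed x, y, z axes, in that order (R = Rz(yaw) Ry(pitch) Rx(roll)).
In Python, from bench import robot gives the robot as it stands. The module is installed in compiled form; this text tells all that it offers. Calls block until the motion is done:
- robot.move_ptp(position, orientation): joint-space move of the TCP to a pose.
- robot.move_linear(position, ori=None, speed=150, f_stop=None): straight line of the TCP; ori=None keeps the orientation; speed is the mean speed in mm/s. With f_stop (N) it stops when the force on the tool has changed by that much, and returns True; else False.
- robot.move_j(angles): joint-space move.
- robot.move_gripper(opening): opening from 0.0 (shut) to 1.0 (fully open); the grip force is fixed at half the most; returns when the fingers have stopped.
- robot.sleep(seconds).
- robot.inverse_kinematics(position, orientation): joint angles nearest the present ones, or None.
- robot.get_image(name): name is "scene" or "top" or "wrist"; returns a dict with "img" (400x640x3 uint8, blue, green, red), "fovy" (degrees; the focal length in pixels is half the picture's height over the tangent of half this angle, whatever the lens; pixels are square), "cx", "cy" (the principal point, pixels), "eye" and "orientation" of the camera in the world. Camera axes: x right, y down, z forward; pixel columns grow to the right and rows downward; lengths in mm; the calibration is good to about 2 mm. A picture is of the moment at which its call begins. There is no depth.
A pose or a line that the arm cannot do raises robot.MotionError and nothing moves.
- robot.hand_in(): hands the job in, once; it reports no verdict.
Readings, each from a call of its own:
- robot.current_t(): time.
- robot.current_qpos(): joint angles.
- robot.current_joint_vel(): joint speeds.
- robot.current_joint_efforts(): joint torques, N m.
- robot.current_tcp_pos(): TCP position.
- robot.current_eef_rot(): TCP orientation.
- robot.current_contact_force(): force on the tool from outside, world axes, zero at the start.
- robot.current_ft_torque(): the same for the moment, N m.
- robot.current_gripper_width(): opening from 0.0 (shut) to 1.0 (fully open).
Only numpy, scipy, OpenCV 4.12 (cv2) and the standard library are available. Lean on these libraries where they do the work, as an engineer would, in place of code of your own. Each camera call takes 0.05 s, during which the arm holds its last target. There are 200 camera calls.

TASK

Put the lens carrier on the dovetail rail: slide it on from the rail's open end, push it fully home against the stop's spring plunger without shifting the stop itself, and clamp it there, holding it home while you turn its clamp knob clockwise until tight, so that the plunger stays pushed in. Leave the jar, the beaker and the tube rack where they stand.

Things in the scene. Friction and masses are not known exactly. Their poses are not given: they have to be found in the camera images.
- rail: Fixed aluminium dovetail rail on a grey base plate (200 x 90 x 12 mm); origin on the table, below a point 90 mm from the open end. x: direction in which the carrier is slid on (to the robot's left, so the open end is to the right); z up. The dovetail is 180 mm long, its foot 24 mm wide at 40 mm height, its top 36 mm wide at 54 mm; a 22 mm neck stands under it.
- rail_mouth (a point): Open end of the rail: middle of the top edge of its end face, 54 mm above the table; axes as the rail's. The first 20 mm of the dovetail taper: at the very end it is 2 mm narrower on each side and 1.8 mm lower than further on.
- stop (a joint): How far (m) the stop has been shoved along the rail from its setting: 0 at the start; it slips at a push of about 25 N. The stop is a dark steel block across the rail, 12 mm along it, 50 mm wide, top 72 mm above the table. Its place varies and is not measured: the face towards the open end is 126 to 164 mm from that end.
- plunger (a joint): How far (m) the stop's brass spring plunger is pushed in: 0 free, 0.004 flush with the stop's face (1 N to start it, 4 N at flush). It is 10 mm across and sticks out of the middle of that face, 61 mm above the table.
- carrier: Black plastic lens carrier, loose, 0.23 to 0.43 kg: a block 50 mm long (x), 60 mm wide (y), 28 mm high, with a dovetail groove along x, open below and at both ends, 14 mm deep, 1.5 mm wider than the rail on each side. Origin: centre of its underside. z up; knob on the +y side, which faces the robot when carrier x is along rail x. On the rail the underside is 40 mm above the table.
- carrier_mid (a point): Middle of the carrier, 44 mm above its underside; axes as the carrier's. The upright lens frame, 12 mm thick (x), 44 mm wide (y), stands on the block from 16 mm below to 44 mm above this point; grip it near its upper edge, across its thickness. On the rail this point is 30 mm above the rail's top; fully home, with the plunger flush, it is 25 mm short of the stop's face.
- knob_grip (a point): Centre of the carrier's grey bar knob, 49 mm to +y of and 8 mm below carrier_mid. The knob's axis (its z, outward) leans 35 degrees from the carrier's z towards +y. The bar is 34 mm wide, 10 mm thick, 24 mm along the axis; under it 10 mm of stem, 10 mm thick, then a 24 mm boss. The bar's thickness lies along its x turned +0.75 rad about its z: along the carrier's x when the joint is at 0.75.
- clamp_knob (a joint): Turn of the knob in rad: starts loose at 0 to 0.2, grows clockwise seen from outside, hard end at 1.5; drags with about 0.1 N m. It drives a pad out of the jaw: on the rail the pad bites at about 1.2 and the clamp is tight from 1.35; it then holds against the plunger. Until then the carrier slides freely and the plunger pushes it back if it is let go.
- jar_mid (a point): Bystander: closed glass jar, 60 mm across, 85 mm high, loose; point half-way up.
- beaker_mid (a point): Bystander: white plastic beaker, 64 mm across, 100 mm high, loose; point half-way up.
- rack_mid (a point): Bystander: white rack with four capped sample tubes, 60 x 140 x 98 mm, loose; point half-way up.

How it is judged:
By the outcome, as a careful person would: the job done as asked, in the order asked, and still so for the second after the job is handed in, with the robot touching nothing.
It also fails if it takes over 59 s, if anything falls off the work surface, if the arm or the gripper's body presses on something with over 40 N, if the wrist force passes 120 N, or if a joint passes its speed limit or range.

## Working session

There is one attempt and no reset: what is moved stays moved. The work goes in short steps, each a Python script; the robot and the scene stay as the last script left them, time stands still between calls to the robot, and variables do not carry over. Pictures are saved under pics/ and viewed, about 8 in all and at most 12, crops included, and the job is handed in when it is done.

```bash
mkdir -p pics; cat > h.py <<'E'
import numpy as np, cv2
from scipy.spatial.transform import Rotation as R
from bench import robot
def grab(n,fn=None):
    d=robot.get_image(n)
    if fn: cv2.imwrite('pics/'+fn,d['img'])
    return d
def rot(d):
    o=np.array(d['orientation'],float)
    return R.from_euler('xyz',o).as_matrix() if o.size==3 else o.reshape(3,3)
def ray(d,u,v):
    f=200/np.tan(np.radians(d['fovy'])/2)
    r=rot(d)@np.array([(u-d['cx'])/f,(v-d['cy'])/f,1]); return np.array(d['eye'],float),r
def onz(d,u,v,z):
    e,r=ray(d,u,v); return e+r*(z-e[2])/r[2]
def proj(d,p):
    f=200/np.tan(np.radians(d['fovy'])/2)
    c=rot(d).T@(np.array(p,float)-np.array(d['eye'],float)); return np.array([d['cx']+f*c[0]/c[2],d['cy']+f*c[1]/c[2]])
E
python3 - <<'E'
from h import *
import pickle
D={}
for n in('scene','top','wrist'):
    D[n]=grab(n,n+'0.png'); print(n,{k:v for k,v in D[n].items() if k!='img'})
pickle.dump(D,open('d0.pkl','wb'))
print(robot.current_t(),robot.current_eef_rot())
E
```

```text
scene {'fovy': 42.998176821280126, 'cx': 320.56128182584337, 'cy': 209.7105925225915, 'eye': array([1195.55610075,  874.82742788,  743.59106372]), 'orientation': array([-2.15541366,  0.00290373,  2.50692991])}
top {'fovy': 56.86036662343485, 'cx': 316.00825833838303, 'cy': 197.13743088966098, 'eye': array([ 446.33181569,   48.73606465, 1027.70634929]), 'orientation': array([-2.98672463, -0.01235552, -1.58706844])}
wrist {'fovy': 70.0834166718417, 'cx': 322.27675843644795, 'cy': 198.70900958932393, 'eye': array([ 225.9242954 , -506.74685292,  383.49341321]), 'orientation': array([ 2.85513217e+00,  1.73524993e-03, -1.29525691e+00])}
0.15 [-3.14028515e+00 -2.65205972e-04  2.74749554e-01]
```

View pics/top0.png

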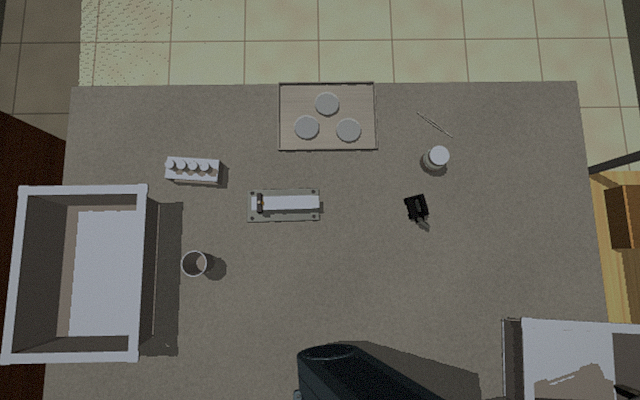

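View pics/scene0.png

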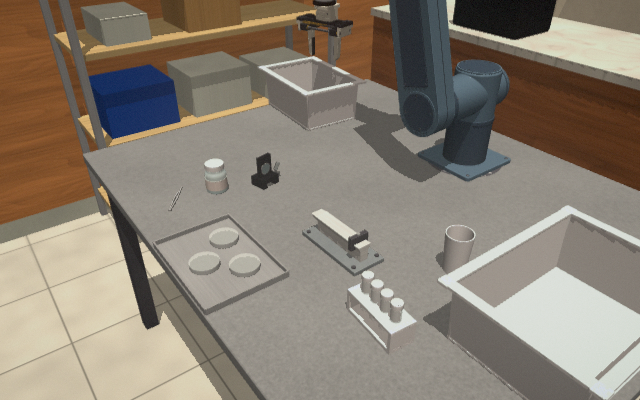

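Top view: the rail is at about (285,205) with its stop at u≈258 and open end at u≈320. The carrier is at (416,208) with its knob towards the robot (down-right). The jar is at (437,157), the beaker at (195,264) and the rack at (192,171). Next I'll take closer wrist views.

```bash
python3 - <<'E'
from h import *
import pickle
D=pickle.load(open('d0.pkl','rb')); t=D['top']
for n,u,v,z in [('carr',416,208,40),('open',320,203,54),('stop',258,203,72),('jar',437,157,85),('beak',195,264,100),('rack',192,171,98)]: print(n,onz(t,u,v,z).round(0))
w=D['wrist']; T=R.from_euler('xyz',robot.current_eef_rot()).as_matrix(); p=np.array(robot.current_tcp_pos())
off=T.T@(np.array(w['eye'])-p); ax=T.T@rot(w)[:,2]; print(off,ax)
def view(tgt,h,yaw,fn):
    # put the optical axis through tgt with TCP at height h
    Rn=R.from_euler('xyz',[np.pi,0,yaw]).as_matrix(); o=Rn@off; a=Rn@ax
    s=(tgt[2]-h-o[2])/a[2]; pos=np.array([0,0,h])+0; hit=o+a*s
    pos[:2]=np.array(tgt[:2])-hit[:2]
    robot.move_ptp(pos,[np.pi,0,yaw]); robot.sleep(.3); d=grab('wrist',fn); pickle.dump(d,open(fn[:-4]+'.pkl','wb')); print(pos,robot.current_t())
view(onz(t,416,208,40),200,0,'w_carr.png')
view(onz(t,285,203,54),230,0,'w_rail.png')
E
```

```text
carr [ 567. -236.   40.]
open [582.  24.  54.]
stop [582. 186.  72.]
jar [ 696. -286.   85.]
beak [429. 336. 100.]
rack [664. 352.  98.]
[  79.89283036   -0.79308755 -165.43129509] [-2.82814333e-01 -1.87230614e-04  9.59174654e-01]
[ 582 -236  200] 2.3917
[604 116 230] 4.075
```

View pics/w_carr.png

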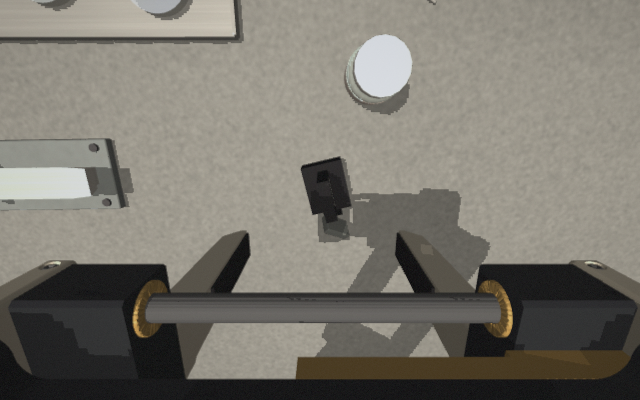

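View pics/w_rail.png

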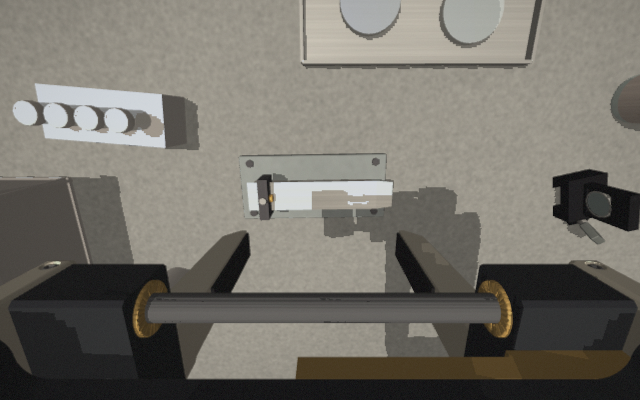

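Wrist views: the carrier is at about (327,187), yawed slightly, with its knob at (334,228). The rail base plate corners are near (240,155), (387,154), (389,216) and (242,218), and the stop is at u≈264. Next I'll enlarge both with a contrast stretch.

```bash
python3 - <<'E'
import cv2,numpy as np
a=cv2.imread('pics/w_carr.png')[150:250,290:365]; b=cv2.imread('pics/w_rail.png')[148:224,234:398]
a=(255*(a/255.)**.45).astype('uint8')
a=cv2.resize(a,None,fx=6,fy=6,interpolation=0); a=a[:600]
# left: carrier x6 (450x600)
cv2.imwrite('pics/c1.png',a)
b=cv2.resize(b,None,fx=4.8,fy=4.8,interpolation=0); cv2.imwrite('pics/c2.png',b)
E
```

```text
(no output)
```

View pics/c1.png

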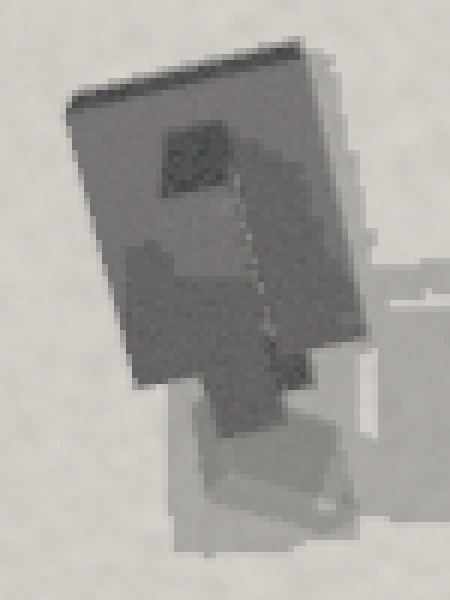

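View pics/c2.png

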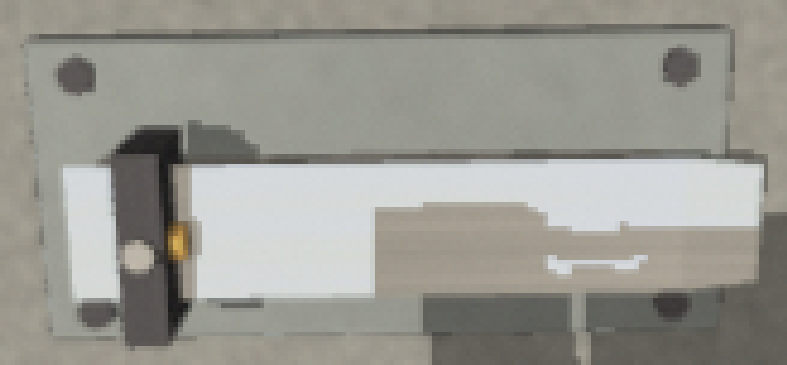

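The crops give block-top corners (crop px) of about (70,115), (302,57), (367,335) and (137,388). The rail top runs from (62,165)/(72,297) to (764,165)/(757,287), and the stop face is near x≈165–180. Computing poses, using the known sizes as a check.

```bash
python3 - <<'E'
from h import *
import pickle
wc=pickle.load(open('w_carr.pkl','rb')); wr=pickle.load(open('w_rail.pkl','rb')); top=pickle.load(open('d0.pkl','rb'))['top']
C=[onz(wc,290+(u)/6-.5,150+v/6-.5,28)for u,v in[(70,115),(302,57),(367,335),(137,388)]]
C=np.array(C); print('carr c',C.mean(0), 'sides',[np.linalg.norm(C[i]-C[i-1]).round(1) for i in range(4)])
for a,b in((0,1),(3,2),(0,3),(1,2)): print(np.arctan2(*(C[b]-C[a])[1::-1]))
# frame top corner check, at z 88
print([onz(wc,290+u/6-.5,150+v/6-.5,88).round(1) for u,v in[(220,437),(285,425)]])
f=lambda u,v,z:onz(wr,234+u/4.8-.5,148+v/4.8-.5,z)
P=np.array([f(27,40,12),f(733,30,12),f(718,330,12),f(50,336,12)]);print('plate',P.round(1),P.mean(0).round(1),[np.linalg.norm(P[i]-P[i-1]).round(1) for i in range(4)])
for a,b in((1,0),(2,3),(2,1),(3,0)): print(np.arctan2(*(P[b]-P[a])[1::-1]))
Q=np.array([f(62,165,54),f(764,165,52.2),f(757,287,52.2),f(72,297,54)]);print('rail',Q.round(1),Q.mean(0).round(1),[np.linalg.norm(Q[i]-Q[i-1]).round(1) for i in range(4)])
print('stop top',[f(u,v,72).round(1) for u,v in[(113,155),(158,153),(172,345),(125,345)]], 'plunger tip',f(190,241,61),'stop face bottom',f(170,235,54))
# the top view, bright rail
g=cv2.cvtColor(top['img'],cv2.COLOR_BGR2GRAY); m=(g>185).astype('uint8'); m[:, :240]=0;m[:,330:]=0;m[:190]=0;m[225:]=0
print(cv2.minAreaRect(cv2.findNonZero(m)))
r=cv2.boxPoints(cv2.minAreaRect(cv2.findNonZero(m)));print([onz(top,u,v,54).round(1) for u,v in r])
E
```

```text
carr c [ 576.22897407 -240.24351852   28.        ] sides [np.float64(59.1), np.float64(47.5), np.float64(59.5), np.float64(49.1)]
-1.3246952547423652
-1.3321431325054855
-2.9235967950062776
-2.896026354158089
[array([ 553.9, -239.7,   88. ]), array([ 556.1, -250.9,   88. ])]
plate [[630.8 227.6  12. ]
 [633.4  30.3  12. ]
 [544.5  29.2  12. ]
 [542.8 228.1  12. ]] [587.9 128.8  12. ] [np.float64(88.0), np.float64(197.2), np.float64(88.9), np.float64(198.8)]
1.5841851583796143
1.5795992229419917
0.012545796976129071
-0.005443321971751463
rail [[604.7 209.1  54. ]
 [604.1  29.2  52.2]
 [571.2  28.8  52.2]
 [569.1 209.1  54. ]] [587.3 119.   53.1] [np.float64(35.6), np.float64(179.9), np.float64(33.0), np.float64(180.4)]
stop top [array([611.3, 191.6,  72. ]), array([611.8, 180.7,  72. ]), array([562.4, 180. ,  72. ]), array([562.4, 191.8,  72. ])] plunger tip [586.47057959 176.08544621  61.        ] stop face bottom [586.05698244 182.45251253  54.        ]Traceback (most recent call last):
  File "<stdin>", line 16, in <module>
cv2.error: OpenCV(4.12.0) /io/opencv/modules/imgproc/src/convhull.cpp:143: error: (-215:Assertion failed) total >= 0 && (depth == CV_32F || depth == CV_32S) in function 'convexHull'
```

```bash
python3 - <<'E'
from h import *
import pickle
pi=np.pi
print(robot.inverse_kinematics([480,190,140],R.from_matrix(np.array([[0,.819,.574],[-1,0,0],[0,-.574,-.819]]) if 0 else np.eye(3)).as_euler('xyz')) is None)
robot.move_ptp([576.2,-240.2,110],[pi,0,.237])
robot.move_linear([576.2,-240.2,57],speed=80)
robot.move_gripper(0.0); print('w',robot.current_gripper_width()*93,robot.current_t())
robot.move_linear([576.2,-240.2,140],speed=120); print('F',robot.current_contact_force(),'T',robot.current_ft_torque())
robot.move_ptp([587.2,-12,120],[pi,0,.006])
robot.move_linear([587.2,-12,97.8],speed=60)
robot.sleep(.2); print(robot.current_tcp_pos(),robot.current_gripper_width()*93,robot.current_t())
d=grab('wrist','w2.png'); pickle.dump(d,open('w2.pkl','wb')); s=grab('scene','s2.png'); pickle.dump(s,open('s2.pkl','wb')); t=grab('top','t2.png')
print(proj(d,[587,-12,84]),proj(s,[587,-12,84]))
a=cv2.resize(d['img'][100:300,240:440],(400,400),interpolation=2)
u,v=proj(s,[587,0,70]).astype(int); b=cv2.resize(s['img'][v-50:v+50,u-50:u+50],(400,400),interpolation=2)
cv2.imwrite('pics/c3.png',(255*(np.hstack([a,b])/255.)**.55).astype('uint8')); print(u,v)
E
```

```text
True
w 11.949171944085913 7.525
F [ 0.24091472  0.12049087 -3.75725497] T [ 0.00343753  0.01975314 -0.0228913 ]
[587.5192136  -12.04574387  98.19221326] 11.57783230087857 10.0
[323.62030872 236.78412692] [306.93116177 192.34382963]
309 199
```

View pics/c3.png

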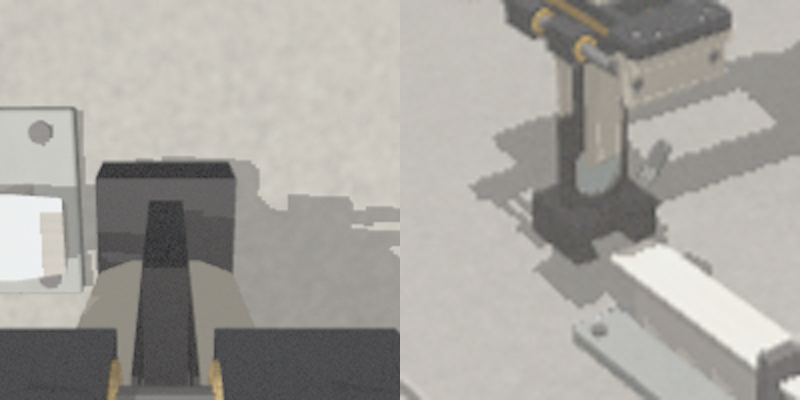

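The carrier hangs straight in the grip and faces the rail mouth. Next: a lateral check from this view, then a force-guarded insertion.

```bash
python3 - <<'E'
from h import *
import pickle
d=pickle.load(open('w2.pkl','rb')); zo=41.2
q=lambda u,v,z:onz(d,240+u/2-.5,100+v/2-.5,z).round(1)
print('block far edge',q(100,178,zo+28),q(233,178,zo+28)); print('rail far',q(2,194,54),q(35,196,53),'mouth',q(64,230,52.2))
robot.move_linear([587.2,6,97.4],speed=60,f_stop=5)
for y in (14,22,32,44):
    hit=robot.move_linear([587.2,y,97.6],speed=25,f_stop=6)
    print(y,hit,np.round(robot.current_tcp_pos(),1),np.round(robot.current_contact_force(),1),np.round(robot.current_ft_torque(),2),robot.current_t())
    if hit: break
E
```

```text
block far edge [617.1  12.2  69.2] [617.4 -34.6  69.2]
rail far [606.7  51.6  54. ] [605.7  39.3  53. ] mouth [591.6  28.9  52.2]
14 False [587.3  14.1  97.6] [-0.3  0.7 -3.9] [ 0.04 -0.07 -0.01] 11.0667
22 False [587.5  22.3  97.7] [ 0.8  1.2 -4.6] [ 0.14 -0.39 -0.03] 11.5333
32 False [587.6  32.3  97.7] [ 4.  -0.2 -4.5] [-0.06 -0.77 -0.09] 12.0833
44 False [587.5  44.3  97.7] [ 4.4 -1.4 -4.6] [-0.37 -1.14 -0.07] 12.7167
```

```bash
python3 - <<'E'
from h import *
for x,y,v in ((588.2,54,25),(588.6,70,50),(588.6,100,60),(588.6,140,60)):
    hit=robot.move_linear([x,y,97.6],speed=v,f_stop=6)
    print(y,hit,np.round(robot.current_tcp_pos(),1),np.round(robot.current_contact_force(),1),np.round(robot.current_ft_torque(),2),robot.current_t())
    if hit: break
E
```

```text
54 False [587.6  54.7  97.4] [ 1.   2.  -3.8] [ 0.2  -0.39  0.04] 13.2667
70 False [588.2  70.5  97.5] [ 0.2 -0.5 -1.9] [ 0.02 -0.02  0.03] 13.7333
100 False [588.5 100.3  97.6] [ 0.   0.2 -3.2] [-0.01  0.04  0.  ] 14.3833
140 False [588.6 140.   97.6] [ 0.4  0.1 -2.6] [-0.03  0.04 -0.03] 15.2
```

```bash
python3 - <<'E'
from h import *
robot.move_linear([588.6,147,97.4],speed=40,f_stop=6)
y=149
while y<166:
    hit=robot.move_linear([588.6,y,97.4],speed=8,f_stop=9)
    F=robot.current_contact_force()
    print(y,hit,np.round(robot.current_tcp_pos(),2),np.round(F,1),robot.current_t())
    if hit or F[1]<-9: break
    y+=1
E
```

```text
149 False [588.61 148.98  97.41] [-0.1 -0.3 -3. ] 15.925
150 False [588.59 150.03  97.4 ] [ 0.4 -0.6 -2.7] 16.2
151 False [588.63 150.85  97.4 ] [ 0.3 -0.8 -3.2] 16.475
152 False [588.62 151.83  97.42] [ 0.3 -1.7 -3.1] 16.75
153 False [588.65 152.85  97.44] [-0.4 -3.3 -2.7] 17.025
154 False [588.62 153.82  97.43] [-0.2 -3.8 -2.7] 17.3
155 False [588.61 154.78  97.4 ] [-0.1 -3.6 -2.3] 17.575
156 False [588.67 155.    97.45] [-0.7 -6.5 -1.8] 17.85
157 False [588.77 155.21  97.55] [-0.2 -9.5 -0.8] 18.125
```

Home is found at y≈155.0: the plunger force built from y≈151, then rose sharply. I'll back off, release, and take a pre-grip pose on the knob axis.

```bash
cat > k.py <<'E'
from h import *
Z=R.from_euler('z',.006).as_matrix()
kz=Z@np.array([-np.sin(np.radians(35)),0,np.cos(np.radians(35))]); X=Z@np.array([0,1.,0]); Yk=np.cross(kz,X)
def ori(a,s):
    y=s*(np.cos(a)*X+np.sin(a)*Yk); z=-kz; return R.from_matrix(np.column_stack([np.cross(y,z),y,z])).as_euler('xyz')
def K(yc): return np.array([588.6,yc,84])-8*np.array([0,0,1])+Z@np.array([-49.,0,0])
E
python3 - <<'E'
from k import *
import pickle
robot.move_linear([588.6,151,97.2],speed=30)
robot.move_gripper(.35); print(robot.current_gripper_width()*93)
robot.move_linear([588.6,151,215],speed=150)
best=None
for s in(1,-1):
    qs=[robot.inverse_kinematics(K(151)+d*kz,ori(a,s)) for d,a in((60,.65),(-15,.65),(-15,-.75))]
    print(s,[None if q is None else np.round(q,2) for q in qs])
    if all(q is not None for q in qs) and (best is None or abs(qs[0][5]-robot.current_qpos()[5])<best[0]): best=(abs(qs[0][5]-robot.current_qpos()[5]),s)
s=best[1]; print('s',s)
robot.move_ptp(K(151)+60*kz,ori(.65,s)); robot.sleep(.2)
print(robot.current_t(),robot.current_tcp_pos(),K(151)+60*kz)
w=grab('wrist','w4.png'); pickle.dump(w,open('w4.pkl','wb')); sc=grab('scene','s4.png'); pickle.dump(sc,open('s4.pkl','wb'))
print('knob expected',proj(w,K(151)),proj(w,K(151)+12*kz),proj(sc,K(151)))
cv2.imwrite('pics/c4.png',(255*(cv2.resize(w['img'],(800,500))/255.)**.6).astype('uint8'))
E
```

```text
32.21765086831329
1 [array([ 0.13,  0.06,  2.24, -0.29,  0.24, -1.84]), None, None]
-1 [array([ 0.13,  0.06,  2.24, -0.29,  0.24,  1.3 ]), None, None]Traceback (most recent call last):
  File "<stdin>", line 11, in <module>
TypeError: 'NoneType' object is not subscriptable
```

```bash
cat >> k.py <<'E'
def pose(a,s,e,yc,h=-13):
    j=np.cos(a)*X+np.sin(a)*Yk; t=R.from_rotvec(e*j).apply(kz); y=s*j; z=-t
    return K(yc)+h*t, R.from_matrix(np.column_stack([np.cross(y,z),y,z])).as_euler('xyz')
E
python3 - <<'E'
from k import *
print(robot.current_t(), np.round(robot.current_qpos(),2))
for s in(1,-1):
  for e in(0,.1,.2,.3,.4,.5,.6):
    qs=[robot.inverse_kinematics(*pose(a,s,e,153)) for a in(.65,.3,0,-.3,-.65,-.75)]
    print(s,e,[None if q is None else list(np.round(np.array(q)[3:],2)) for q in qs])
E
```

```text
19.9833 [ 0.07  0.37  1.4  -0.    1.38  1.63]
1 0 [None, None, None, None, None, None]
1 0.1 [[np.float64(-0.58), np.float64(0.26), np.float64(-1.52)], [np.float64(-0.38), np.float64(0.25), np.float64(-1.39)], [np.float64(-0.21), np.float64(0.24), np.float64(-1.27)], [np.float64(-0.04), np.float64(0.22), np.float64(-1.17)], None, None]
1 0.2 [[np.float64(-0.52), np.float64(0.43), np.float64(-1.55)], [np.float64(-0.29), np.float64(0.42), np.float64(-1.46)], [np.float64(-0.1), np.float64(0.41), np.float64(-1.39)], [np.float64(0.11), np.float64(0.38), np.float64(-1.34)], [np.float64(0.38), np.float64(0.34), np.float64(-1.3)], [np.float64(0.46), np.float64(0.33), np.float64(-1.29)]]
1 0.3 [[np.float64(-0.48), np.float64(0.58), np.float64(-1.56)], [np.float64(-0.25), np.float64(0.58), np.float64(-1.5)], [np.float64(-0.05), np.float64(0.56), np.float64(-1.44)], [np.float64(0.16), np.float64(0.54), np.float64(-1.4)], [np.float64(0.43), np.float64(0.49), np.float64(-1.39)], [np.float64(0.52), np.float64(0.48), np.float64(-1.39)]]
1 0.4 [[np.float64(-0.46), np.float64(0.73), np.float64(-1.57)
[... 2303 characters left out ...]
t64(1.7)]]
-1 0.5 [[np.float64(-0.45), np.float64(0.88), np.float64(1.57)], [np.float64(-0.21), np.float64(0.87), np.float64(1.62)], [np.float64(-0.01), np.float64(0.86), np.float64(1.65)], [np.float64(0.2), np.float64(0.82), np.float64(1.68)], [np.float64(0.47), np.float64(0.77), np.float64(1.67)], [np.float64(0.55), np.float64(0.76), np.float64(1.66)]]
-1 0.6 [[np.float64(-0.43), np.float64(1.01), np.float64(1.57)], [np.float64(-0.2), np.float64(1.01), np.float64(1.61)], [np.float64(-0.0), np.float64(0.99), np.float64(1.64)], [np.float64(0.21), np.float64(0.96), np.float64(1.66)], [np.float64(0.47), np.float64(0.9), np.float64(1.65)], [np.float64(0.55), np.float64(0.89), np.float64(1.64)]]
```

```bash
python3 - <<'E'
from k import *
import pickle
s,e=-1,.25
p,o=pose(.65,s,e,151,60)
robot.move_ptp(p,o); robot.sleep(.2)
print(robot.current_t(),robot.current_tcp_pos(),p)
w=grab('wrist','w4.png'); pickle.dump(w,open('w4.pkl','wb')); sc=grab('scene','s4.png'); pickle.dump(sc,open('s4.pkl','wb'))
print('knob top centre expected',proj(w,K(151)+12*kz)*1.25,'scene',proj(sc,K(151)+12*kz))
cv2.imwrite('pics/c4.png',(255*(cv2.resize(w['img'],(800,500))/255.)**.6).astype('uint8'))
E
```

```text
20.9 [518.34076069 159.25203461 131.53530119] [515.8828173  159.54738415 130.39929563]
knob top centre expected [400.78575435 281.17868973] scene [366.42973793 213.830997  ]
```

View pics/c4.png

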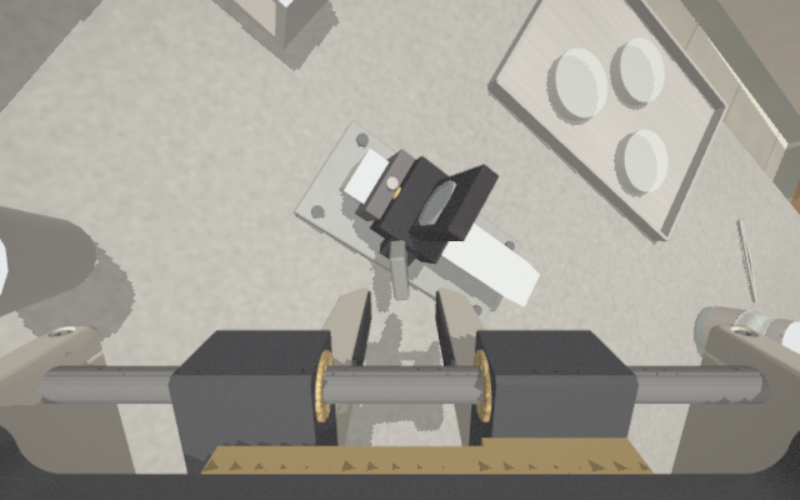

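The bar knob is at about (400,270), edge-on along the gripper's mid-plane as predicted (401,281). Nothing is in the way, so I'll approach and grip.

```bash
python3 - <<'E'
from k import *
s,e=-1,.25
print(np.round(robot.current_tcp_pos(),1))
for h,v in((25,80),(0,40),(-13,25)):
    p,o=pose(.65,s,e,151,h); hit=robot.move_linear(p,o,speed=v,f_stop=8)
    print(h,hit,np.round(robot.current_tcp_pos()-p,1),np.round(robot.current_contact_force(),1),robot.current_t())
    if hit: break
else:
    robot.sleep(.3); print(np.round(robot.current_tcp_pos()-p,1))
    robot.move_gripper(0.); print('w',robot.current_gripper_width()*93,np.round(robot.current_contact_force(),1),np.round(robot.current_ft_torque(),2),robot.current_t(),np.round(robot.current_tcp_pos()-p,1))
E
```

```text
[517.5 159.2 131. ]
25 False [-0.  -0.1 -0.3] [0.3 0.1 0.1] 21.5833
0 False [ 0.  -0.  -0.1] [1.2 0.2 0.4] 22.3583
-13 False [-0.  -0.  -0.1] [-0.1  0.2  0.1] 23.025
[0.  0.  0.1]
w 9.977998693261412 [-0.3  0.8  1.1] [0.12 0.21 0.19] 23.825 [-0.   0.1  0. ]
```

```bash
python3 - <<'E'
from k import *
s,e=-1,.25
yc=152
while yc<162:
    p,o=pose(.65,s,e,yc); hit=robot.move_linear(p,o,speed=8,f_stop=12)
    F=robot.current_contact_force(); print(yc,hit,np.round(robot.current_tcp_pos()-pose(.65,s,e,0)[0],2),np.round(F,1),np.round(robot.current_ft_torque(),2),robot.current_t())
    if hit or F[1]<-10: break
    yc+=1
open('yc','w').write(str(yc))
sc=grab('scene','s5.png')
E
```

```text
152 False [-2.1000e-01  1.5162e+02 -9.0000e-02] [-0.1 -2.4  1.8] [-0.5   0.15 -0.24] 24.1
153 False [-3.1000e-01  1.5234e+02 -1.0000e-01] [-0.6 -5.6  1.9] [-0.97  0.17 -0.47] 24.375
154 False [-4.3000e-01  1.5318e+02 -1.3000e-01] [-0.6 -5.6  1.7] [-1.06  0.13 -0.63] 24.65
155 False [-4.3000e-01  1.5408e+02 -8.0000e-02] [-1.2 -6.8  1.9] [-1.15  0.14 -0.71] 24.925
156 False [-4.6000e-01  1.5496e+02 -1.0000e-01] [-1.4 -6.9  1.8] [-1.28  0.14 -0.74] 25.2
157 False [-5.6000e-01  1.5562e+02 -1.4000e-01] [-0.7 -8.   2.7] [-1.51  0.12 -0.87] 25.475
158 False [-6.2000e-01  1.5584e+02 -1.2000e-01] [ -0.8 -11.3   2.9] [-2.12 -0.02 -1.08] 25.75
```

```bash
cat >> k.py <<'E'
def dev(a,s,e,yc):
    p,o=pose(a,s,e,yc); r=R.from_euler('xyz',robot.current_eef_rot())*R.from_euler('xyz',o).inv()
    return np.round(np.array(robot.current_tcp_pos())-p,2),'rotdev',np.round(r.as_rotvec(),3),'F',np.round(robot.current_contact_force(),1),'T',np.round(robot.current_ft_torque(),2),round(robot.current_t(),2)
E
python3 - <<'E'
from k import *
s,e,yc=-1,.25,158
print(*dev(.65,s,e,yc))
for a in np.arange(.55,-.31,-.1):
    p,o=pose(a,s,e,yc); robot.move_linear(p,o,speed=6)
    d=dev(a,s,e,yc); print(round(a,2),*d)
    if abs(d[4][1])>18: print('stop'); break
import pickle
w=grab('wrist','w6.png'); pickle.dump(w,open('w6.pkl','wb')); sc=grab('scene','s6.png'); t=grab('top','t6.png'); pickle.dump(sc,open('s6.pkl','wb'))
E
```

```text
[-0.64 -2.2  -0.16] rotdev [-0.003  0.002 -0.002] F [ -0.2 -11.7   3. ] T [-2.12 -0.05 -1.08] 25.8
0.55 [-0.82 -2.12 -0.21] rotdev [-0.002  0.002 -0.003] F [ -1.9 -10.6   2.9] T [-2.    0.19 -1.03] 26.05
0.45 [-0.89 -2.13 -0.22] rotdev [-0.002  0.003 -0.003] F [-3.5 -9.9  4. ] T [-2.15  0.18 -1.01] 26.3
0.35 [-0.91 -2.14 -0.22] rotdev [-0.002  0.003 -0.002] F [ -2.2 -12.8   4.2] T [-2.3   0.32 -1.06] 26.55
0.25 [-0.89 -2.21 -0.24] rotdev [-0.002  0.002 -0.002] F [ -2.6 -11.8   3.8] T [-2.43  0.39 -1.1 ] 26.8
0.15 [-0.83 -2.2  -0.21] rotdev [-0.002  0.002 -0.002] F [ -4.6 -12.4   4.5] T [-2.48  0.47 -1.07] 27.05
0.05 [-0.87 -2.19 -0.21] rotdev [-0.002  0.002 -0.002] F [ -4.6 -12.2   6. ] T [-2.5   0.61 -1.12] 27.3
-0.05 [-0.95 -2.23 -0.27] rotdev [-0.002  0.002 -0.002] F [ -6.  -13.7   7.4] T [-2.67  0.64 -1.19] 27.55
-0.15 [-1.07 -2.2  -0.28] rotdev [-0.002  0.002 -0.002] F [ -6.5 -14.9   7.3] T [-2.79  0.83 -1.15] 27.8
-0.25 [-1.21 -2.12 -0.34] rotdev [-0.002  0.002 -0.001] F [ -9.1 -14.4   8.3] T [-2.76  0.95 -1.14] 28.05
```

```bash
python3 - <<'E'
from k import *
import pickle
w=pickle.load(open('w6.pkl','rb')); s=pickle.load(open('s6.pkl','rb'))
u,v=proj(w,[588,170,72]).astype(int); print(u,v); u=np.clip(u,65,575); v=np.clip(v,65,335)
a=cv2.resize(w['img'][v-65:v+65,u-65:u+65],(400,400),interpolation=2)
U,V=proj(s,[588,165,70]).astype(int); print(U,V)
b=cv2.resize(s['img'][V-50:V+50,U-50:U+50],(400,400),interpolation=2)
cv2.imwrite('pics/c6.png',(255*(np.hstack([a,b])/255.)**.5).astype('uint8'))
E
```

```text
286 178
351 230
```

View pics/c6.png

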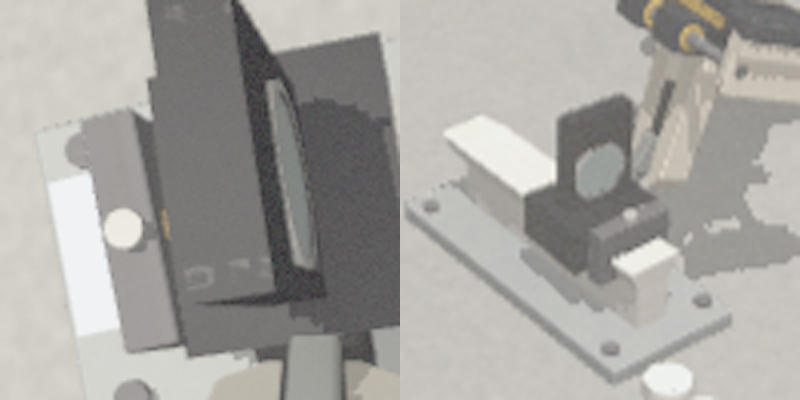

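The view shows the carrier yawed about 0.055 rad clockwise. Its knob-side corner touches the stop (crop ~(180,345)) and the brass plunger is still partly visible at (165,222). I'll twist the tool about the vertical to square it before the bite, still pushing.

```bash
cat >> k.py <<'E'
def posey(a,psi,yc,dx=0,s=-1,e=.25,h=-13):
    p,o=pose(a,s,e,yc,h); W=R.from_euler('z',psi); k=K(yc)
    return k+W.apply(p-k)+[dx,0,0],(W*R.from_euler('xyz',o)).as_euler('xyz')
def go(a,psi,yc,dx=0,v=6):
    p,o=posey(a,psi,yc,dx); robot.move_linear(p,o,speed=v)
    print(round(a,2),psi,yc,np.round(np.array(robot.current_tcp_pos())-posey(a,psi,0,0)[0],2),'F',np.round(robot.current_contact_force(),1),'T',np.round(robot.current_ft_torque(),2),round(robot.current_t(),2))
E
python3 - <<'E'
from k import *
import pickle
ims=[]
for psi in(.02,.04,.06,.08):
    go(-.25,psi,158,-.8)
    w=grab('wrist'); u,v=proj(w,[588,170,72]).astype(int)
    if psi in(.04,.08): ims.append(cv2.resize(w['img'][v-65:v+65,u-65:u+65],(400,400),interpolation=2))
cv2.imwrite('pics/c7.png',(255*(np.hstack(ims)/255.)**.5).astype('uint8'))
E
```

```text
-0.25 0.02 158 [ -1.23 155.84  -0.28] F [ -5.2 -14.9   4.2] T [-2.93  0.66 -1.29] 28.48
-0.25 0.04 158 [ -1.3  155.79  -0.34] F [ -5.  -15.9   5.4] T [-3.03  0.79 -1.33] 28.78
-0.25 0.06 158 [ -1.28 155.77  -0.3 ] F [ -6.  -14.9   5.6] T [-3.05  0.75 -1.34] 29.08
-0.25 0.08 158 [ -1.32 155.77  -0.35] F [ -5.7 -16.    4.6] T [-3.16  0.85 -1.38] 29.38
```

View pics/c7.png

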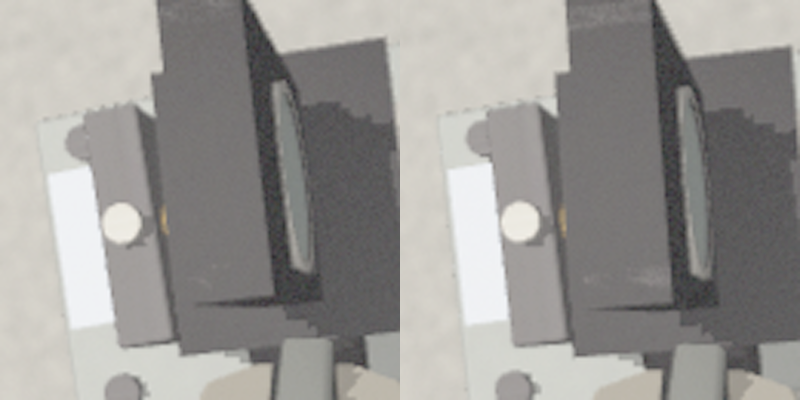

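```bash
python3 - <<'E'
from k import *
go(-.25,.03,157.5,0); go(-.25,0,157.5,1.)
for a in(-.35,-.45,-.5,-.55,-.6,-.65): go(a,0,157.5,1.)
w=grab('wrist'); u,v=proj(w,[588,170,72]).astype(int)
a=cv2.resize(w['img'][v-65:v+65,u-65:u+65],(400,400),interpolation=2)
cv2.imwrite('pics/c8.png',(255*(a/255.)**.5).astype('uint8'))
E
```

```text
-0.25 0.03 157.5 [ -1.31 155.81  -0.41] F [ -8.2 -13.9   7.7] T [-2.79  1.04 -1.08] 29.77
-0.25 0 157.5 [ -1.28 155.87  -0.48] F [-12.5 -16.   13.1] T [-2.72  1.37 -0.94] 30.09
-0.35 0 157.5 [ -1.28 155.79  -0.5 ] F [-13.3 -14.6  13.7] T [-2.49  1.53 -0.98] 30.34
-0.45 0 157.5 [ -1.31 155.78  -0.54] F [-15.6 -15.7  14.4] T [-2.69  1.61 -1.01] 30.59
-0.5 0 157.5 [ -1.3  155.78  -0.53] F [-15.4 -16.4  14. ] T [-2.88  1.69 -0.98] 30.84
-0.55 0 157.5 [ -1.32 155.78  -0.54] F [-16.6 -18.   15.7] T [-2.83  1.84 -0.99] 31.09
-0.6 0 157.5 [ -1.34 155.79  -0.61] F [-17.  -17.6  15.1] T [-2.83  1.85 -0.93] 31.34
-0.65 0 157.5 [ -1.36 155.77  -0.64] F [-17.9 -17.5  15. ] T [-2.94  1.92 -0.97] 31.59
```

View pics/c8.png

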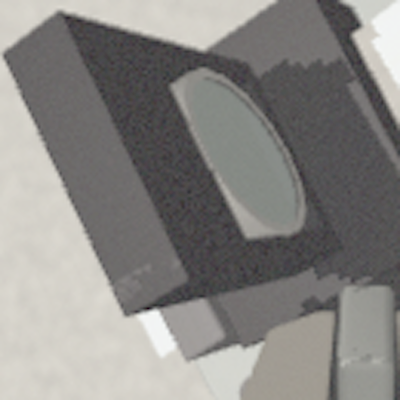

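```bash
python3 - <<'E'
from k import *
go(-.7,0,157.5,1.); go(-.75,0,157.5,.5);go(-.8,0,157.5,.5); 
tz=lambda: None
p=np.array(robot.current_tcp_pos()); print(np.round(p-posey(-.8,0,0,0)[0],2), 'rotdev',np.round((R.from_euler('xyz',robot.current_eef_rot())*R.from_euler('xyz',posey(-.8,0,0)[1]).inv()).as_rotvec(),3))
E
```

```text
-0.7 0 157.5 [ -1.44 155.8   -0.72] F [-18.2 -17.4  15.1] T [-2.81  2.03 -0.88] 31.89
-0.75 0 157.5 [ -1.52 155.76  -0.71] F [-15.2 -16.4  12.5] T [-2.69  1.9  -0.93] 32.14
-0.8 0 157.5 [ -1.51 155.74  -0.72] F [-17.1 -17.8  12.7] T [-2.65  1.86 -0.9 ] 32.39
[ -1.51 155.74  -0.72] rotdev [-0.002  0.002 -0.001]
```

```bash
python3 - <<'E'
from k import *
go(-.85,0,157.5,-.5); go(-.9,0,157.5,-1)
go(-.9,0,156.5,-1.3); go(-.9,0,155.5,-1.3)
w=grab('wrist','w9.png'); sc=grab('scene','s9.png')
E
```

```text
-0.85 0 157.5 [ -1.59 155.74  -0.69] F [-10.3 -14.2   5.8] T [-2.61  1.37 -0.47] 32.69
-0.9 0 157.5 [ -1.63 155.65  -0.67] F [ -7.3 -12.7   3.6] T [-2.65  1.23 -0.29] 32.94
-0.9 0 156.5 [ -1.78 155.31  -0.62] F [-5.7 -8.9  1.3] T [-1.95  0.93 -0.09] 33.27
-0.9 0 155.5 [ -1.91 155.07  -0.58] F [-3.9 -5.9  0. ] T [-1.53  0.82  0.14] 33.58
```

```bash
python3 - <<'E'
from k import *
import pickle
go(-.9,0,154.5,-1.8)
robot.move_gripper(.2); print(robot.current_gripper_width()*93,np.round(robot.current_contact_force(),1))
p,o=posey(-.9,0,155,-1.8,h=45); hit=robot.move_linear(p,o,speed=80,f_stop=15); print(hit,robot.current_t())
robot.move_ptp([560,110,210],[np.pi,0,0.]); robot.sleep(.3); print(robot.current_t())
w=grab('wrist','w10.png'); pickle.dump(w,open('w10.pkl','wb')); 
for P in([588,180,72],[588,155,68],[588,155,128]): print(proj(w,P))
u,v=proj(w,[580,165,72]).astype(int); u0,v0=max(u-70,0),max(v-50,0); print(u0,v0)
c=w['img'][v0:v0+100,u0:u0+133]
cv2.imwrite('pics/c10.png',(255*(cv2.resize(c,None,fx=6,fy=6,interpolation=2)/255.)**.5).astype('uint8'))
E
```

```text
-0.9 0 154.5 [ -2.09 154.69  -0.41] F [ 1.1 -0.1 -6.5] T [-0.87  0.54  0.45] 34.02
18.328537910539485 [-0.2  0.7  0.9]
False 35.3
36.4083
[257.7849993  163.96621624]
[281.67358698 163.35541388]
[272.34758296 174.58739844]
202 121
```

View pics/c10.png

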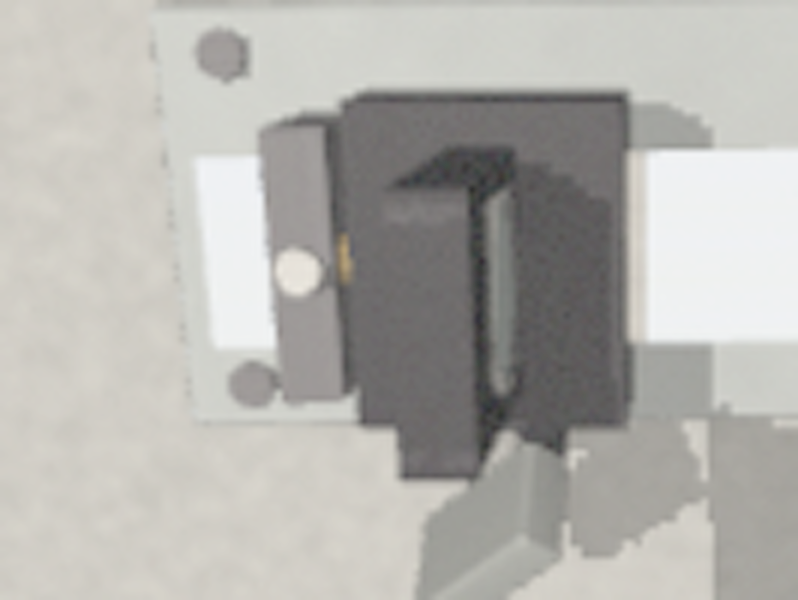

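The block now looks nearly square to the stop. A sliver of brass is still visible at crop (345,258). Quantifying that gap and the yaw with rays.

```bash
python3 - <<'E'
from h import *
import pickle
w=pickle.load(open('w10.pkl','rb')); q=lambda u,v,z:onz(w,202+u/6-.5,121+v/6-.5,z)
g=cv2.cvtColor(w['img'],cv2.COLOR_BGR2GRAY).astype(int)
for r in(142,146,150,155,158,160,163,166,170,174,178,182,186): print(r,g[r,243:266], w['img'][r,257:262].tolist() if 158<=r<=166 else '')
print('back edge',q(628,110,68),q(628,415,68)); print('front',q(343,110,68),q(359,415,68)); print('stop',q(325,125,72),q(344,395,72),'stop left',q(262,135,72),q(283,398,72))
print('rail bright L/R edge y', q(197,160,54),q(212,345,54))
print(proj(w,[588,180.5,66]),proj(w,[588,180.5,72]))
E
```

```text
142 [173 165 132 103  90  79  80  80  80  83  85  84  78  37  34  44  50  49
  50  51  50  52  49] 
146 [175 162 110  98  96  98  96  98  94  96  99  99  92  37  34  38  50  51
  48  51  50  49  51] 
150 [227 219 132  99  98  97  96  96  96  93  98 100  95  64  35  36  47  49
  53  48  52  50  51] 
155 [227 226 215 109  98  95  94  96  96  95  98  99  97  80  29  36  43  51
  50  49  49  49  51] 
158 [228 227 218 145  97  95  95  97  97  96  95  96  97  88  42  35  40  50
  47  47  49  49  52] [[39, 42, 43], [35, 35, 35], [41, 39, 42], [49, 49, 51], [47, 46, 48]]
160 [227 227 220 146  99  95  95  95  96  95  96  96 100  91  47  45  69  47
  51  49  49  49  48] [[47, 46, 49], [34, 44, 52], [44, 67, 83], [48, 46, 49], [51, 51, 52]]
163 [228 228 221 169 102 136 188 190 190 181 145  98  92  95  65  61  97  48
  49  49  49  46  46] [[64, 64, 68], [40, 59, 73], [55, 94, 119], [48, 47, 49], [49, 49, 50]]
166 [227 227 228 216 140 200 199 201 203 201 203 190 122  61  59  49  78  64
  45  45  49  45  48] [[58, 59, 61], [35, 47, 57], [47, 76, 94], [49, 62, 72], [44, 45, 47]]
170 [227 228 228 21
[... 300 characters left out ...]
1 110 120  96  93  93  94  93  95  94  96  97  85  32  34
  43  45  46  48  44] 
186 [ 97  95  94  91 103 146  94  94  92  93  93  95  93  94  95  90  57  73
  93  47  47  44  43] 
back edge [614.07766963 128.06478417  68.        ] [558.57210583 128.94398588  68.        ]
front [614.06625131 178.26919282  68.        ] [558.55688419 178.80667977  68.        ]
stop [611.82283352 180.69083386  72.        ] [563.37103091 180.42918506  72.        ] stop left [610.10201776 191.80343872  72.        ] [562.80420729 191.5930809   72.        ]
rail bright L/R edge y [603.80848349 209.03218584  54.        ] [568.73367398 209.2222908   54.        ]
[258.52258874 163.04651502] [257.3174868  163.96609319]
```

The stop is unshifted (face y≈180.5) and the carrier is straight, but the gap is still about 1.5–2 mm, so it isn't fully home. The off-centre push at the knob yawed it, and squaring up under the clamp cost the travel. Mend: push it home centrally by the frame against the clamp friction, which keeps it square. Then go back to the knob, hold, ease it slightly and re-tighten.

```bash
python3 - <<'E'
from k import *
robot.move_gripper(.3)
robot.move_ptp([588.4,153.3,140],[np.pi,0,.006])
robot.move_linear([588.4,153.3,97.4],speed=120,f_stop=12)
robot.move_gripper(0.); p=np.array(robot.current_tcp_pos()); print(np.round(p,2),robot.current_gripper_width()*93,np.round(robot.current_contact_force(),1),robot.current_t())
y=154.
while y<163:
    robot.move_linear([p[0],y,p[2]],speed=15)
    c=np.array(robot.current_tcp_pos());F=robot.current_contact_force(); print(y,np.round(c,2),np.round(F,1),round(robot.current_t(),2))
    if F[1]<-28 or (c[1]>155.0 and F[1]<-9): break
    y+=1
E
```

```text
[589.   153.24  98.42] 11.770940842373088 [-1.1 -0.8  4.9] 38.2417
154.0 [589.02 153.31  98.46] [ 0.1 -4.7  1.6] 38.49
155.0 [589.06 153.38  98.48] [-0.1 -7.1  2.6] 38.74
156.0 [589.08 153.51  98.51] [ -1.3 -10.2   3. ] 38.99
157.0 [589.11 153.63  98.51] [ -1.1 -13.4   3. ] 39.24
158.0 [589.13 153.76  98.53] [ -1.1 -15.9   3.5] 39.49
159.0 [589.15 153.87  98.56] [ -2.  -18.8   4.6] 39.74
160.0 [589.18 154.02  98.59] [ -1.2 -21.1   4.7] 39.99
161.0 [589.18 154.17  98.64] [ -0.8 -24.    4.9] 40.24
162.0 [589.2  154.32  98.66] [ -2.6 -27.4   6.3] 40.49
```

```bash
python3 - <<'E'
from k import *
p=np.array(robot.current_tcp_pos())
for y in(164.5,167,169.5):
    robot.move_linear([589,y,98.4],speed=15)
    c=np.array(robot.current_tcp_pos());F=robot.current_contact_force(); print(y,np.round(c,2),np.round(F,1),np.round(robot.current_ft_torque(),2),round(robot.current_t(),2))
    if c[1]>155.4: break
E
```

```text
164.5 [589.59 155.34  98.94] [ -1.1 -30.2   6.8] [-6.02  0.34  0.08] 40.81
167 [589.65 156.06  99.18] [ -3.3 -35.9   9. ] [-7.01  0.42  0.08] 41.12
```

```bash
python3 - <<'E'
from k import *
import pickle
robot.move_linear([589,169,98.4],speed=15)
c=np.array(robot.current_tcp_pos());F=robot.current_contact_force(); print(np.round(c,2),np.round(F,1),np.round(robot.current_ft_torque(),2),round(robot.current_t(),2))
robot.move_linear([589,155.5,98.4],speed=40); c=np.array(robot.current_tcp_pos()); print(np.round(c,2),np.round(robot.current_contact_force(),1))
robot.move_gripper(.3); robot.move_linear([589,c[1],145],speed=150)
robot.move_ptp([560,110,210],[np.pi,0,0.]); robot.sleep(.1); print(robot.current_t())
w=grab('wrist','w11.png'); pickle.dump(w,open('w11.pkl','wb')); print(robot.current_tcp_pos())
g=cv2.cvtColor(w['img'],cv2.COLOR_BGR2GRAY).astype(int)
for r in(142,146,150,155,158,160,163,166,170,174,178,182,186): print(r,g[r,243:266],g[r,300:312])
print(w['img'][163,255:262].tolist())
E
```

```text
[589.68 156.66  99.36] [ -3.2 -40.4  11.6] [-7.73  0.55  0.09] 41.41
[589.12 153.76  98.59] [-1.5 -9.5  3.7]
43.3917
[559.17817475 110.39467543 208.04280214]
142 [175 162 113  95  93  85  84  83  85  87  88  90  78  33  37  48  51  49
  47  50  50  50  51] [ 51  51  50  51  47  30  58 106 106 104 106 106]
146 [174 162 106  98  98  98  96  96  96  96  99 101  92  40  38  45  52  49
  50  47  47  52  52] [ 53  51  51  49  50  58 106 156 157 175 218 217]
150 [229 219 137  99  99  96  98  97  94  96  96 100  95  64  33  37  49  49
  51  51  51  49  52] [ 48  51  49  51  48  59 117 170 171 188 228 228]
155 [228 228 216 114  96  95  97  96  95  95  98  99  97  83  35  38  47  50
  48  48  51  50  52] [ 33  35  33  36  47  50  95 163 164 184 228 228]
158 [228 228 217 122  96  95  95  95  97  95  96 100  98  88  37  37  45  49
  47  48  49  48  51] [ 34  32  36  38  50  53  98 168 167 185 228 227]
160 [228 228 220 147  99  96  96  96  97  96  95  97  98  92  46  43  62  47
  49  49  49  50  49] [ 32  32  33  37  49  47  91 172 171 189 228 228]
163 [228 228 222 170 103 136 187 191 191 181 145
[... 396 characters left out ...]
8]
174 [229 228 228 223 182  97  96  96  96  95  95  96  97  97  92  53  33  39
  46  48  46  47  48] [ 31  31  33  37  46  46  75 143 172 176 202 229]
178 [221 222 222 220 208 106  96  95  95  95  95  96  96  98  94  73  33  38
  48  46  47  47  45] [ 35  34  35  36  38  44  46  75 122 119 122 135]
182 [ 90  91  93  94 109 121  97  94  94  96  95  95  94  97  95  86  36  35
  43  45  44  47  45] [ 34  36  33  36  39  47  38  44  88 106 106 106]
186 [ 97  94  93  93 102 118  94  96  94  93  95  96  94  95  98  90  59  84
 116  47  47  47  45] [ 33  35  36  32  38  48  42  45  90 107 107 106]
[[90, 92, 98], [92, 94, 100], [65, 66, 70], [38, 63, 79], [60, 105, 134], [48, 49, 51], [46, 45, 47]]
```

The carrier barely moved: the tight clamp holds against more than 30 N. The first pass fell short because the knob axis receded as I turned, my grip being slightly off the axis. I'll regrip the knob, loosen it, pull outward so the far dovetail flank squares the carrier, push home by force, and re-tighten under that push.

```bash
python3 - <<'E'
from k import *
robot.move_gripper(.21)
p,o=posey(-.78,0,153.6,-.5,h=40); robot.move_ptp(p,o)
p,o=posey(-.78,0,153.6,-.5); hit=robot.move_linear(p,o,speed=70,f_stop=12); print(hit,robot.current_t())
if not hit:
    robot.move_gripper(0.); print('w',robot.current_gripper_width()*93)
    go(-.78,0,153.6,-.5); go(-.55,0,154,-1.5,v=15); go(-.38,0,155,-3,v=15)
E
```

```text
False 45.5583
w 10.128431070524773
-0.78 0 153.6 [ -1.46 152.89  -0.44] F [-2.  -4.  -2.5] T [-1.13  0.7  -0.09] 46.14
-0.55 0 154 [-1.3200e+00  1.5311e+02 -1.3000e-01] F [ 2.3 -5.9 -5.6] T [-1.34  0.26 -0.45] 46.52
-0.38 0 155 [ -1.12 153.61   0.3 ] F [ 8.7 -7.6 -9.9] T [-1.5  -0.29 -0.75] 46.84
```

```bash
python3 - <<'E'
from k import *
for y in(156,157,158): go(-.38,0,y,-4.5,v=10)
E
```

```text
-0.38 0 156 [ -1.1  153.76   0.58] F [ 15.2  -9.  -15.3] T [-1.95 -0.83 -0.95] 47.17
-0.38 0 157 [ -0.9  154.33   0.64] F [ 14.9 -13.3 -15. ] T [-2.45 -0.74 -1.19] 47.42
-0.38 0 158 [ -0.83 154.84   0.62] F [ 13.6 -15.4 -14.8] T [-2.93 -0.82 -1.47] 47.67
```

```bash
python3 - <<'E'
from k import *
for y in(159,160):
    go(-.38,0,y,-4.5,v=10)
w=grab('wrist','w12.png')
E
```

```text
-0.38 0 159 [ -0.81 155.08   0.63] F [ 13.5 -21.2 -14.2] T [-3.81 -0.8  -1.75] 47.92
-0.38 0 160 [ -0.77 155.33   0.67] F [ 11.6 -26.1 -12.4] T [-4.62 -0.64 -2.06] 48.17
```

```bash
python3 - <<'E'
from k import *
go(-.5,0,159.6,-4.5,v=12);go(-.62,0,159.6,-4,v=12);go(-.74,0,159.6,-3.5,v=12);go(-.86,0,159.6,-3,v=12);go(-.92,0,159.6,-3,v=12)
E
```

```text
-0.5 0 159.6 [ -0.9  155.06   0.61] F [ 10.7 -21.8 -12.4] T [-4.1  -0.43 -1.89] 48.49
-0.62 0 159.6 [ -0.93 154.89   0.48] F [  7.  -23.7  -9.9] T [-4.13 -0.1  -1.91] 48.76
-0.74 0 159.6 [-1.1200e+00  1.5478e+02  2.0000e-02] F [  5.2 -23.2  -9.8] T [-4.15  0.32 -1.94] 49.02
-0.86 0 159.6 [ -1.58 155.08  -0.38] F [  2.3 -20.9  -7.9] T [-3.93  0.72 -1.35] 49.29
-0.92 0 159.6 [ -1.57 155.01  -0.37] F [  1.4 -21.4  -8. ] T [-4.18  0.79 -1.25] 49.54
```

```bash
python3 - <<'E'
from k import *
import pickle
go(-.88,0,155,-1.6,v=15)
robot.move_gripper(.2)
p,o=posey(-.88,0,154.6,-1.6,h=45); hit=robot.move_linear(p,o,speed=90,f_stop=15); print(hit,robot.current_t())
robot.move_ptp([560,110,210],[np.pi,0,0.]); robot.sleep(.05); print(robot.current_t())
w=grab('wrist','w13.png'); pickle.dump(w,open('w13.pkl','wb')); print(robot.current_tcp_pos())
g=cv2.cvtColor(w['img'],cv2.COLOR_BGR2GRAY).astype(int)
for r in(142,146,150,155,158,160,163,166,170,174,178,182,186): print(r,g[r,243:266],g[r,300:312])
print(w['img'][163,255:262].tolist(), w['img'][160,255:262].tolist())
print(proj(w,[588,180.5,72]),proj(pickle.load(open('w11.pkl','rb')),[588,180.5,72]))
E
```

```text
-0.88 0 155 [ -1.78 154.27  -0.42] F [ 1.4 -7.6 -7.9] T [-1.8   0.61 -0.23] 50.02
False 51.2083
52.0583
[558.28085692 110.3288394  208.1287053 ]
142 [174 162 113  95  93  93  95  93  93  94  98  97  85  38  33  41  49  52
  50  50  51  51  50] [ 51  51  50  52  51  44  35  76 106 106 105 105]
146 [213 201 143 100  96  96  98  97  95  96  99 102  96  59  33  36  50  48
  51  49  49  50  49] [ 50  51  51  51  49  49  91 159 161 180 224 225]
150 [229 221 167  98  97  95  97  97  96  96  98 100  96  79  34  38  50  50
  48  53  49  48  48] [ 50  49  49  51  50  52  98 169 170 187 227 228]
155 [227 228 216 124  98  96  95  96  95  96  96  97  98  90  41  37  45  51
  50  51  49  48  50] [ 33  34  34  36  51  50  94 163 164 163 184 227]
158 [227 228 218 136  98  97  95  96  96  95  94  96  98  93  57  34  41  49
  48  49  47  48  46] [ 31  33  32  38  51  50  99 168 169 168 187 227]
160 [227 228 222 171  97  95  94  95  96  94  96  95  98  94  68  36  42  48
  48  47  50  49  49] [ 34  37  36  32  40  51  99 170 171 169 190 228]
163 [227 228 228 216 118 138 194 200 201 199 186 141  73  94 
[... 536 characters left out ...]
78 [200 201 197 190 177 121  95  95  93  95  93  93  96  98  97  84  34  43
  48  46  46  46  45] [ 36  33  34  34  39  46  42  79 109 109 109 115]
182 [ 94  93  90  83  84 127  96  95  92  95  96  94  94  94  97  90  50  37
  44  43  46  46  44] [ 33  34  34  35  41  45  39  75 105 105 106 106]
186 [ 95  95  94  95 116 152 107  95  94  93  95  94  94  98 100  96  84  85
  47  45  45  46  47] [ 36  34  30  33  38  41  49  85 107 106 107 107]
[[70, 72, 76], [91, 93, 98], [73, 75, 78], [34, 40, 45], [46, 60, 71], [47, 48, 47], [49, 48, 50]] [[96, 97, 102], [92, 93, 98], [67, 68, 70], [36, 36, 36], [42, 41, 43], [49, 47, 49], [47, 47, 49]]
[257.53425288 163.28915941] [257.30247205 163.95285056]
```

The last rays show the carrier clamped and about 0.5–1.2 mm from fully flush, with a small remaining yaw (far side lagging). There are 7 s left, enough for one limited (<25 N) nudge on the far side of the carrier's back face to square it up. Then retreat.

```bash
python3 - <<'E'
from k import *
t0=robot.current_t()
robot.move_gripper(0.03); print(robot.current_t())
robot.move_linear([609,98,58],speed=260,f_stop=15); print(robot.current_t(),np.round(robot.current_tcp_pos(),1))
hit=robot.move_linear([609,128,58],speed=38,f_stop=24); print(hit,np.round(robot.current_tcp_pos(),2),np.round(robot.current_contact_force(),1),robot.current_t())
E
```

```text
52.625
53.2917 [606.9  97.6  53.6]
True [607.79 113.96  55.24] [-0.3 -4.4  2.3] 53.875
```

```bash
python3 - <<'E'
from k import *
hit=robot.move_linear([609,119.5,58],speed=14,f_stop=22); print(hit,np.round(robot.current_tcp_pos(),2),np.round(robot.current_contact_force(),1),robot.current_t())
robot.move_linear([609,106,62],speed=60)
robot.move_linear([590,105,190],speed=250); print(robot.current_t())
w=grab('wrist','w14.png')
g=cv2.cvtColor(w['img'],cv2.COLOR_BGR2GRAY).astype(int)
u,v=proj(w,[588,179.5,68]); print(u,v,np.round(robot.current_tcp_pos(),1))
import pickle; pickle.dump(w,open('w14.pkl','wb'))
v=int(v);u=int(u)
for r in range(v-20,v+24,4): print(r,g[r,u-8:u+9],g[r,u+38:u+56])
E
```

```text
False [607.82 114.66  56.16] [  0.5 -18.8  -6.4] 54.4917
55.5417
251.34105139916278 194.0770254852488 [588.9 105.3 188.1]
174 [91 94 96 92 76 34 35 47 46 46 43 45 43 44 43 47 47] [48 49 48 46 49 45 46 47 46 31 29 67 93 93 94 93 92 94]
178 [92 94 96 97 89 41 35 45 45 43 43 45 42 45 45 45 48] [ 46  46  47  46  44  49  46  48  43  44 104 168 168 185 228 227 227 227]
182 [93 92 95 97 94 68 32 30 44 44 45 42 43 44 44 44 40] [ 47  46  46  45  44  46  49  46  45  42  96 165 164 185 227 227 227 227]
186 [94 92 95 97 94 78 31 39 46 44 43 45 44 41 41 44 41] [ 31  32  34  33  34  32  36  45  45  41  87 166 165 172 183 198 227 228]
190 [93 91 95 96 97 90 48 33 42 42 44 42 43 39 24 23 24] [ 32  31  31  35  34  34  38  45  45  39  75 149 171 169 170 188 227 227]
194 [172 141  92  78  89  93  71  32  33  43  42  42  42  43  47  42  41] [ 34  33  33  32  31  32  32  31  34  31  67 135 162 162 163 163 163 163]
198 [194 196 196 180  96  63  56  36  34  45  43  42  44  46  45  46  47] [ 32  32  35  34  35  34  34  32  34  30  49 113 163 164 163 164 162 164]
202 [106 104  87  87  90  96  90  60  37  41  41  41  43  40  42  44  44] [ 32  34  30  29  30  32  33  31  34  31  52 114 165 167 168 169 168 167]
206 [92 93 94 94 95 94 93 74 31 40 41 41 43 42 44 40 41] [ 32  32  32  33  31  31  31  32  33  29  36  94 165 165 166 165 166 166]
210 [90 91 92 93 95 94 94 86 40 33 42 39 41 43 41 41 45] [ 31  32  32  33  31  30  35  35  34  32  27  14  57 105 104 105 104 105]
214 [92 90 94 92 92 93 94 91 64 37 42 39 43 43 42 43 41] [ 33  31  31  33  29  36  34  33  30  31  31  19  55 105 105 106 105 104]
```

```bash
python3 - <<'E'
from h import *
robot.hand_in(); print(robot.current_t())
w=cv2.imread('pics/w14.png'); print(w[190:204:2,249:256].tolist())
E
```

```text
the job is handed in; nothing more can be done
the job is handed in; nothing more can be done
```

I slid the lens carrier onto the rail from the open end and clamped it against the stop's plunger. I can't confirm it ended fully flush. I handed in at about 55.6 s.

- **First attempt fell short:** Pushing at the knob yawed the carrier and left a gap of about 1.5–2 mm. A 40 N push on the frame moved the clamped carrier only about 0.25 mm.
- **Re-clamp:** I loosened the knob, pulled outward, pushed to the stop with about 26 N at the wrist and turned it to its end under that push. That left roughly 0.5–1.2 mm and about 0.03 rad of yaw.
- **Out of the asked order:** With the clamp already tight, I nudged the far side of the carrier's back face with about 19 N. It moved perhaps 0.7 mm.

Last checks:
- **Plunger:** In the final greyscale pixel rows the slit between stop and carrier was only 1–2 pixels wide with no sign of brass. My last colour check never ran, because the session closed at hand-in. Being up to about 0.5–1 mm short of flush, or slightly yawed, is possible.
- **Clamp:** I judged it tight from the wrist torque as the knob reached its end. The first clamping held more than 27 N, but I didn't test the final one.
- **Stop:** Its face was at y≈180.5 mm before the re-clamp, the same as at the start. I didn't re-measure it after the 26 N push.
- **Jar, beaker and rack:** The robot was never near them, but I took no final picture of them.

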